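# Close up a row of pipe sleeves in a stock tray

### The job

Two dark steel pipe sleeves stand on end against the end wall of the metal stock tray. Find the loose sleeve on the bench that matches them in both diameter and height, stand it upright in the tray next to them, on the side of the sliding stop, and push the stop up so that it holds the row of three snugly against the wall. Do not knock over the sleeves in the tray, and let go of everything at the end.

Things in the scene. Friction and masses are not known exactly. Their poses are not given: they have to be found in the camera images.
- tray: Bare metal channel fixed to the bench: floor 4 mm thick, side rails 25 mm high and 76 mm apart inside, end wall 84 mm wide, 110 mm high at its +y end. y runs along the channel to the wall, x across, z up. Origin: at bench level, midway between the rails; wall's inner face at y = +150 mm, open end at y = -190 mm. Two sleeves like sleeve stand in it by the wall.
- stop (a joint): Dark steel sliding stop: plate 70 wide, 8 thick, top at 100 mm; on its back a rib at tray x = 0, 12 thick, 50 long, as high, to pinch from above. Value (m) v: clear gap from wall to plate; plate front at tray y = 0.150 - v, rib from y = 0.092 - v to 0.142 - v. Larger is more open; 0 to 0.285, starts at 0.235 to 0.275. Slides with 2 N friction, stays where left.
- standing: Of the two sleeves already in the tray, the one nearer the stop: dark steel open tube, outside diameter 50 mm, 110 mm high, about 0.2 kg, on end on the tray floor. Origin at the centre of its lower end, z up along the tube. Its twin stands between it and the wall; gaps in this row of up to 15 mm.
- sleeve: The loose sleeve to pack: dark steel open tube, outside diameter 50 mm, wall 3 mm, 110 mm high, about 0.2 kg, standing on end on the bench. Origin at the centre of its lower end, z up along the tube. Not wanted, near it: a thinner tube (32 mm) of the same height, a shorter tube (55 mm) of the same diameter, a low cardboard ring.
Not all that is in view belongs to the job. What is shaped like the sleeve but orange, pink or red is not meant.

How it is judged:
By the outcome, as a careful person would: the job done as asked, in the order asked, and still so for the second after the job is handed in, with the robot touching nothing.
It also fails if it takes over 56 s, if anything falls off the work surface, if the arm or the gripper's body presses on something with over 40 N, if the wrist force passes 120 N, or if a joint passes its speed limit or range.

### The arm

A 7-joint arm with a two-finger parallel gripper is mounted at the origin on the work surface. World frame = base frame: x ahead of the robot, y to its left, z up, the work surface at z = 0. Lengths are in m, angles in rad, forces in N, time in s.
With the tool pointing down it reaches from about 0.4 to 0.85 m from the base axis. Payload 4.4 kg.
Tool frame: the origin (TCP) lies at the very end of the fingers, on their centre line; the grasp point (between the pads) lies 19 mm behind it (ctrl.grip_depth is the distance from the TCP to the grasp point, in m); x points along the fingers, z is the direction in which the jaws open and shut, and the axes are right-handed (so a half turn about x gives the same grasp; the last joint's range is limited). The gripper opens to 94 mm and grips with 3 to 60 N. Pads are 16 mm wide; open, the fingers measure 119 mm over their backs; the gripper's body (75 mm by 177 mm) begins 78 mm behind the grasp point.
Start: joints at [-0.066, 0.628, 0.038, 1.517, -0.027, 0.996, -0.02], TCP at [0.65, 0, 0.205] pointing down, gripper open.
Joint ranges: [-3.06, 3.06], [-0.37, 2.12], [-1.25, 1.32], [0.18, 2.47], [-1.1, 4.24], [0.23, 1.98], [-2.94, 2.94]. Speed limits (rad/s): [2.57, 2.57, 3.14, 3.14, 3.14, 3.14, 3.14].

### API

Orientations are given as a unit quaternion [x, y, z, w].
In Python, from rig import ctrl, effector, solver, state, vision, job gives the robot as it stands. Calls block until the motion is done:
- ctrl.movep(position, orientation): joint-space move of the TCP to a pose.
- ctrl.servo_line(position, orientation=None, speed=0.15): straight line of the TCP; orientation=None keeps the orientation; speed is the mean speed in m/s.
- ctrl.move_joints(angles): joint-space move.
- effector.set_gripper(opening, force=None): opening from 0.0 (shut) to 1.0 (fully open); force is the grip in N (None keeps the last); returns when the fingers have stopped.
- ctrl.dwell(seconds).
- solver.ik(position, orientation): joint angles nearest the present ones, or None.
- state(): the state.
- vision.camera(name): name is "scene" or "side" or "wrist"; returns (picture, depth): 384x512x3 uint8, red, green, blue; 384x512 float32, m along the optical axis (not along the pixel's ray), 0 where there is no reading.
- vision.camera_info(name): a dict with "camera_matrix" (3x3 intrinsics, pixels), "pose" (4x4, takes a point from camera to world coordinates). Camera axes: x right, y up, looking along -z (the intrinsics and any distortion apply to the point x, -y, -z); pixel columns grow to the right and rows downward; lengths in m; the calibration is good to about 2 mm. The wrist camera is an equidistant fisheye: a pixel r from the principal point sees the ray r / f radians off the axis. A picture is of the moment at which its call begins: read the wrist's pose just before it. camera_info takes no time and is no camera call; for the wrist camera it gives the pose at the moment of the call.
A pose or a line that the arm cannot do raises ctrl.PlanningError and nothing moves.
- job.job_done(): hands the job in, once; it reports no verdict.
The state is a dict: "clock": time; "q": joint angles; "qd": joint speeds; "joint_efforts": joint torques, N m; "tcp_pos": TCP position; "orientation": TCP orientation; "ft_force": force on the tool from outside, world axes, zero at the start; "wrist_torque": the same for the moment, N m; "gripper_width": opening from 0.0 (shut) to 1.0 (fully open).
Only numpy, scipy, OpenCV 4.12 (cv2) and the standard library are available. Lean on these libraries where they do the work, as an engineer would, in place of code of your own. Each camera call takes 0.05 s, during which the arm holds its last target.

## Working session

There is one attempt and no reset: what is moved stays moved. The work goes in short steps, each a Python script; the robot and the scene stay as the last script left them, time stands still between calls to the robot, and variables do not carry over. Pictures are saved under pics/ and viewed, and the job is handed in when it is done.

```bash
ls; mkdir -p pics; python3 - <<'E'
from rig import ctrl, effector, solver, state, vision, job
import cv2,numpy as np
for n in ["scene","side","wrist"]:
    i=vision.camera_info(n); p,d=vision.camera(n)
    cv2.imwrite(f"pics/{n}0.png",p[:,:,::-1]); np.savez(f"pics/{n}0.npz",p=p,d=d,K=i["camera_matrix"],T=i["pose"])
    print(n,i,(d>0).mean(),d[d>0].min() if (d>0).any() else None,d.max())
print(state())
E
```

```text
pics
scene {'camera_matrix': array([[366.16977769,   0.        , 255.26647941],
       [  0.        , 366.16977769, 191.26447783],
       [  0.        ,   0.        ,   1.        ]]), 'pose': array([[ 0.88315288, -0.31631026,  0.34639401,  0.82071314],
       [ 0.46898336,  0.61078428, -0.6379633 , -0.66834329],
       [-0.00977768,  0.72587215,  0.68776015,  0.71081481],
       [ 0.        ,  0.        ,  0.        ,  1.        ]])} 0.9958343505859375 0.50232965 3.8767633
side {'camera_matrix': array([[436.93000034,   0.        , 260.55255278],
       [  0.        , 436.93000034, 190.18681093],
       [  0.        ,   0.        ,   1.        ]]), 'pose': array([[-0.97493467,  0.15694309, -0.15770626,  0.31347386],
       [-0.22227414, -0.65572487,  0.72153939,  0.67846914],
       [ 0.00982871,  0.73850779,  0.6741733 ,  0.72563034],
       [ 0.        ,  0.        ,  0.        ,  1.        ]])} 0.995849609375 0.5596595 2.7370942
wrist {'camera_matrix': array([[297.31863964,   0.        , 257.3679528 ],
       [  0.        , 297.31863964, 191.88480619],
       [  0.        ,   0.   
[... 452 characters left out ...]
94,  0.62913553,  0.03844359,  1.51809945, -0.02698455,
        0.996339  , -0.01996587]), 'qd': array([ 4.79732619e-05, -1.49859684e-03, -1.24621358e-03, -2.09476488e-03,
       -4.18366501e-04,  1.31517593e-03,  1.12547460e-03]), 'joint_efforts': array([ 1.52036100e-03, -5.50088596e+01,  1.14465751e+00, -1.86816269e+01,
       -5.22438856e-02,  2.09789607e-02,  9.34746663e-05]), 'tcp_pos': array([6.49494621e-01, 3.97143978e-05, 2.04776519e-01]), 'orientation': array([-2.72062848e-05,  7.07624023e-01,  1.53923420e-05,  7.06589160e-01]), 'ft_force': array([0.52363315, 0.6593238 , 0.27693304]), 'wrist_torque': array([ 0.02082115, -0.00047235,  0.02411283]), 'gripper_width': 0.997072258916145}
```

View pics/scene0.png

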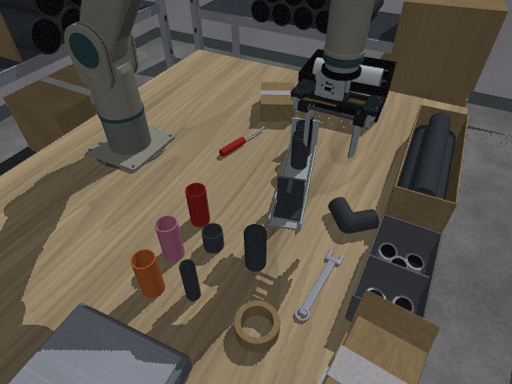

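View pics/side0.png

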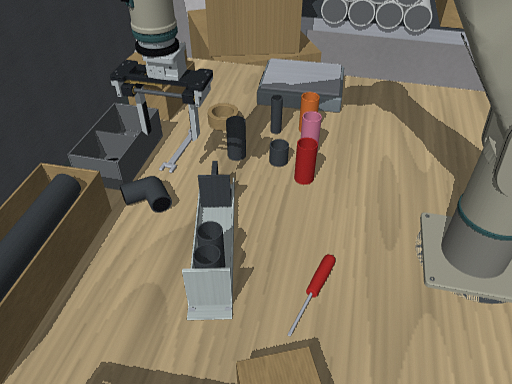

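View pics/wrist0.png

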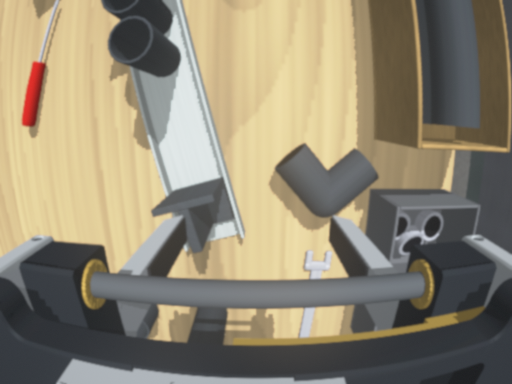

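The scene picture shows the full-size dark sleeve at about (255,247), the thin one at (190,280) and the short one at (213,238). The tray runs from (288,215) to its wall near (300,125). In the side picture the two standing sleeves are at (208,235) and (206,258), and the stop is at (214,190). Next I'll measure these from depth.

```bash
cat > h.py <<'E'
import numpy as np,cv2
def cloud(n,f=None):
    z=np.load(f or f"pics/{n}0.npz"); p,d,K,T=z['p'],z['d'],z['K'],z['T']
    v,u=np.mgrid[0:384,0:512]
    c=np.stack([(u-K[0,2])/K[0,0]*d,-(v-K[1,2])/K[1,1]*d,-d],-1)
    w=c@T[:3,:3].T+T[:3,3]; w[d==0]=np.nan
    return w,p
E
python3 - <<'E'
from h import *
for n in ["scene","side"]:
    w,p=cloud(n)
    x=w[...,0];y=w[...,1];z=w[...,2]
    print(n,"bench z",np.nanmedian(z[(abs(z)<.01)]))
    dark=p.max(2)<90
    # rims at z~0.110 (bench) /0.114 (tray)
    m=(dark&(z>.03)&(z<.125)&(x>.35)&(x<1)&(abs(y)<.5)).astype(np.uint8)
    k,l,s,c=cv2.connectedComponentsWithStats(m)
    for i in range(1,k):
        if s[i,4]<60: continue
        q=w[l==i]; print(c[i].round(),s[i,4],"min",np.percentile(q,2,0).round(3),"max",np.percentile(q,98,0).round(3))
E
```

```text
scene bench z -0.0008190113302779523
[306.  77.] 100 min [0.377 0.477 0.097] max [0.44  0.486 0.125]
[366.  90.] 262 min [0.563 0.488 0.096] max [0.673 0.499 0.124]
[284. 109.] 189 min [0.351 0.336 0.031] max [0.413 0.367 0.066]
[431. 169.] 6326 min [0.808 0.047 0.035] max [0.939 0.466 0.12 ]
[299. 142.] 616 min [0.468 0.127 0.033] max [0.549 0.231 0.114]
[290. 190.] 660 min [ 0.54  -0.07   0.033] max [ 0.604 -0.011  0.101]
[197. 202.] 591 min [ 0.364 -0.196  0.032] max [ 0.411 -0.149  0.107]
[390. 249.] 3772 min [ 0.69  -0.262  0.031] max [0.931 0.013 0.09 ]
[212. 234.] 314 min [ 0.439 -0.249  0.031] max [ 0.487 -0.202  0.055]
[255. 243.] 817 min [ 0.555 -0.248  0.033] max [ 0.601 -0.201  0.11 ]
[189. 276.] 510 min [ 0.483 -0.376  0.033] max [ 0.513 -0.346  0.11 ]
[151. 340.] 461 min [ 0.368 -0.5    0.038] max [ 0.584 -0.488  0.059]
[256. 310.] 81 min [ 0.624 -0.374  0.03 ] max [ 0.678 -0.334  0.039]
[257. 341.] 90 min [ 0.633 -0.412  0.03 ] max [ 0.701 -0.365  0.039]
side bench z -0.0006906581237061116
[154.  88.] 73 min [ 0.821 -0.355  0.093] max [ 0.88  -0.309  0.123]
[176.  89.] 117 min [ 0.804 -0.449  0.043] max [ 0.816 -0.349  0.095]
[277. 102.] 648 min [ 0.454 -0.498  0.031] max [ 0.578 -0.34   0.109]
[171. 102.] 112 min [ 0.809 -0.402  0.031] max [ 0.817 -0.336  0.074]
[ 97. 133.] 943 min [ 0.924 -0.255  0.031] max [ 0.935 -0.034  0.089]
[ 62. 248.] 6331 min [ 0.795 -0.22   0.031] max [0.808 0.423 0.116]
[236. 133.] 655 min [ 0.553 -0.245  0.033] max [ 0.6   -0.194  0.11 ]
[279. 148.] 287 min [ 0.44  -0.246  0.031] max [ 0.485 -0.196  0.055]
[214. 185.] 856 min [ 0.539 -0.056  0.032] max [ 0.603 -0.002  0.1  ]
[ 32. 221.] 5408 min [0.839 0.06  0.064] max [0.942 0.338 0.12 ]
[146. 190.] 897 min [ 0.678 -0.032  0.031] max [0.783 0.038 0.05 ]
[209. 246.] 1225 min [0.49  0.133 0.051] max [0.548 0.234 0.114]
```

```bash
cat >> h.py <<'E'
from scipy.optimize import least_squares
def circ(q,c0,r=None):
    f=(lambda a:np.hypot(q[:,0]-a[0],q[:,1]-a[1])-(r if r else a[2]))
    s=least_squares(f,list(c0)+([] if r else [.025]),loss='soft_l1',f_scale=.001)
    return s.x.round(4),len(q),np.abs(s.fun).mean().round(4)
E
python3 - <<'E'
from h import *
for n in ["scene","side"]:
    w,p=cloud(n); x,y,z=w[...,0],w[...,1],w[...,2]
    dark=p.max(2)<90
    C=np.load(f"pics/{n}0.npz")['T'][:3,3]
    def outer(c,zl,zh):
        # outer wall pts facing camera: side of tube toward camera
        m=dark&(np.hypot(x-c[0],y-c[1])<.033)&(z>zl)&(z<zh)
        q=w[m]; d=(C[:2]-np.array(c)); d/=np.linalg.norm(d)
        return q[((q[:,:2]-c)@d)>.004]
    print(n,"loose free",circ(outer((.578,-.223),.02,.105),(.578,-.223)), circ(outer((.578,-.223),.02,.105),(.578,-.223),.025))
    for nm,c in (("near",(.53,.16)),("far",(.513,.21))):
        for it in range(2):
            q=outer(c,.045,.107)
            if len(q)<20: print(nm,'few',len(q)); break
            r=circ(q,c,.025); c=tuple(r[0][:2])
        else: print(nm,r)
        # top annulus
        m=(np.hypot(x-c[0],y-c[1])<.03)&(z>.109)&(z<.118); q=w[m]
        if len(q): print("  top",len(q),q.min(0).round(4),q.max(0).round(4), circ(q,c,.0235))
    # rail tops z~.025, bright
    b=(np.ptp(p.astype(int),2)<25)&(z>.021)&(z<.03)&(x>.42)&(x<.68)&(y>-.16)&(y<.28)
    print("rail",b.sum())
    q=w[b][:,:2]
    # wall top
    t=(z>.104)&(z<.113)&(x>.4)&(x<.6)&(y>.2)&(y<.30)&(np.ptp(p.astype(int),2)<25)&(p.min(2)>90)
    print("walltop",t.sum(),w[t].min(0).round(3) if t.sum() else 0,w[t].max(0).round(3) if t.sum() else 0)
    s=(z>.097)&(z<.103)&(x>.5)&(x<.65)&(y>-.12)&(y<.05)&dark
    print("stoptop",s.sum(), w[s].mean(0).round(3)); 
    np.savez(f"pics/{n}_pts.npz",rail=q,wall=w[t],stop=w[s])
import cv2
im=np.full((600,500,3),255,np.uint8)
for n,c in (("scene",(255,0,0)),("side",(0,0,255))):
    d=np.load(f"pics/{n}_pts.npz")
    for k in ("rail","wall","stop"):
        for a in d[k]:
            u=int((a[0]-.42)*1500);v=int((.28-a[1])*1300)
            if 0<=u<500 and 0<=v<600: cv2.circle(im,(u,v),1,c,-1)
cv2.imwrite("pics/map1.png",im)
E
```

```text
scene loose free (array([ 0.5763, -0.2228,  0.0248]), 518, np.float64(0.0005)) (array([ 0.5762, -0.2226]), 518, np.float64(0.0005))
near (array([0.5248, 0.1535]), 259, np.float64(0.001))
  top 50 [0.5016 0.126  0.109 ] [0.5391 0.1827 0.1149] (array([0.5255, 0.152 ]), 50, np.float64(0.0017))
far (array([0.5124, 0.2086]), 23, np.float64(0.0009))
  top 32 [0.4889 0.18   0.1091] [0.5379 0.2347 0.1147] (array([0.5133, 0.2072]), 32, np.float64(0.0018))
rail 346
walltop 21 [0.466 0.224 0.106] [0.544 0.25  0.11 ]
stoptop 130 [ 0.574 -0.033  0.099]
side loose free (array([ 0.5778, -0.2204,  0.0244]), 518, np.float64(0.001)) (array([ 0.578 , -0.2211]), 518, np.float64(0.001))
near (array([0.528 , 0.1675]), 351, np.float64(0.003))
  top 128 [0.5016 0.1429 0.109 ] [0.5497 0.1965 0.1153] (array([0.5259, 0.1579]), 128, np.float64(0.004))
far (array([0.5138, 0.21  ]), 73, np.float64(0.0004))
  top 177 [0.4888 0.1855 0.1091] [0.5382 0.2368 0.1153] (array([0.5133, 0.2116]), 177, np.float64(0.0009))
rail 576
walltop 211 [0.465 0.23  0.104] [0.546 0.255 0.112]
stoptop 155 [ 0.575 -0.026  0.099]
```

View pics/map1.png

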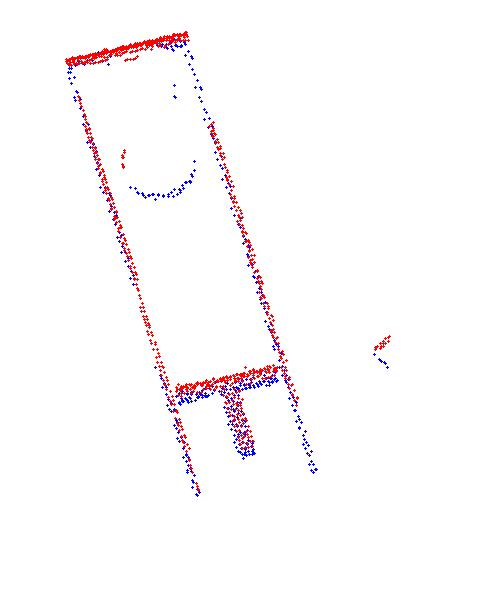

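```bash
python3 - <<'E'
from h import *
for n in ["scene","side"]:
    d=np.load(f"pics/{n}_pts.npz"); q=d['rail']
    q=q[(q[:,0]<.63)]
    ax=np.array([-.25,.97]);ax/=np.linalg.norm(ax)
    for it in range(4):
        nx=np.array([ax[1],-ax[0]])
        s=q@nx; mid=(np.percentile(s,5)+np.percentile(s,95))/2
        L=q[(s<mid-.034)&(s>mid-.046)];R=q[(s>mid+.034)&(s<mid+.046)]
        dirs=[]
        for P in (L,R):
            vx,vy,_,_=cv2.fitLine(P.astype(np.float32),cv2.DIST_HUBER,0,.01,.01).ravel()
            v=np.array([vx,vy]); v*=np.sign(v[1]); dirs.append(v)
        ax=sum(dirs);ax/=np.linalg.norm(ax)
    nx=np.array([ax[1],-ax[0]])
    print(n,"theta",[np.degrees(np.arctan2(-v[0],v[1])).round(2) for v in dirs+[ax]],"mid x'",((np.median(L@nx)+np.median(R@nx))/2).round(4),"sep",(np.median(R@nx)-np.median(L@nx)).round(4))
    W=d['wall'][:,:2]@ax; print(" wall y' ",np.percentile(W,[2,25,50,75,98]).round(4))
    S=d['stop'][:,:2]; sx=S@nx; sy=S@ax; m=(S[:,0]<.63)
    mm=(np.median(L@nx)+np.median(R@nx))/2
    pl=m&(abs(sx-mm)>.012); rb=m&(abs(sx-mm)<.010)
    print(" plate",np.percentile(sy[pl],[3,50,97]).round(4),"rib x'",np.median(sx[rb]).round(4),"y' min",np.percentile(sy[rb],2).round(4))
    cs={"near":(.5255,.152) if n=="scene" else None,"far":(.5133,.2072) if n=="scene" else (.5133,.2116)}
    for k,c in cs.items():
        if c: print(" ",k,(np.dot(c,nx)).round(4),np.dot(c,ax).round(4))
    # near in side: extent of rim points
    w,p=cloud(n);m=(np.hypot(w[...,0]-.527,w[...,1]-.157)<.032)&(w[...,2]>.111)&(w[...,2]<.118);Q=w[m][:,:2]
    print(" rimpts",len(Q),np.sort(Q@ax)[:5].round(4),np.percentile(Q@nx,[1,99]).round(4))
E
```

```text
scene theta [np.float32(14.66), np.float32(14.67), np.float32(14.67)] mid x' 0.548 sep 0.0797
 wall y'  [0.0987 0.1016 0.1036 0.1043 0.1076]
 plate [-0.1666 -0.1629 -0.1579] rib x' 0.5481 y' min -0.2148
  near 0.5469 0.014
  far 0.549 0.0705
 rimpts 35 [-0.0106 -0.0104 -0.0104 -0.0104 -0.0092] [0.5235 0.5541]
side theta [np.float32(14.77), np.float32(14.82), np.float32(14.79)] mid x' 0.5493 sep 0.0797
 wall y'  [0.0977 0.1033 0.1055 0.1068 0.1079]
 plate [-0.1629 -0.1593 -0.1546] rib x' 0.5496 y' min -0.2114
  far 0.5503 0.0735
 rimpts 117 [-0.0097 -0.009  -0.0087 -0.0084 -0.0083] [0.524  0.5725]
```

Both views agree to about 3 mm. The tray is turned 14.7°, the stop value is about 0.256, and the loose sleeve's radius is about 25 mm with its rim at 0.110 m. I'll grasp it now.

```bash
cat >> h.py <<'E'
from scipy.spatial.transform import Rotation as Ro
TH=np.radians(14.73)
AX=np.array([-np.sin(TH),np.cos(TH)]);NX=np.array([np.cos(TH),np.sin(TH)])
OR=(Ro.from_euler('z',TH)*Ro.from_euler('y',np.pi/2)).as_quat()
def P(xp,yp,z): return np.append(xp*NX+yp*AX,z)
E
python3 - <<'E'
from h import *
from rig import ctrl, effector, solver, state, vision, job
L=np.array([.577,-.222])
for p in (np.append(L,.22),np.append(L,.066),P(.5485,-.0415,.23),P(.5485,-.0415,.072),P(.5488,-.189,.068),P(.5488,-.083,.068)): print(solver.ik(p,OR))
ctrl.movep(np.append(L,.20),OR)
ctrl.servo_line(np.append(L,.066),speed=.12)
effector.set_gripper(0.3,force=25)
s=state();print(s['clock'],s['gripper_width']*.094,s['ft_force'],s['tcp_pos'])
ctrl.servo_line(np.append(L,.235),speed=.15)
s=state();print(s['clock'],s['gripper_width']*.094,s['ft_force'],s['tcp_pos'])
i={n:vision.camera_info(n) for n in ("scene","side")}
for n in i:
    p,d=vision.camera(n);cv2.imwrite(f"pics/{n}1.png",p[:,:,::-1]);np.savez(f"pics/{n}1.npz",p=p,d=d,K=i[n]["camera_matrix"],T=i[n]["pose"])
a=cv2.hconcat([cv2.imread("pics/scene1.png"),cv2.imread("pics/side1.png")]);cv2.imwrite("pics/both1.png",cv2.resize(a,(800,300)))
E
```

```text
[ 0.34189386  0.5661849  -0.03231174  1.5931825   0.02083223  0.98256178
  0.5601477 ]
[ 0.34051461  0.75470928 -0.03043725  1.72541681  0.03392453  0.6619768
  0.54866293]
[-0.20975944  0.45586247 -0.03346422  1.76844438  0.01854873  0.91759016
  0.00600494]
[-2.18181970e-01  6.73760955e-01 -2.19951147e-02  1.91507261e+00
  2.61273586e-02  5.53029608e-01 -5.18940559e-04]
[ 0.04348963  0.7110311  -0.02710045  1.8329104   0.03141312  0.59806235
  0.25407737]
[-0.14234831  0.68516809 -0.0233196   1.90358345  0.02808935  0.55315072
  0.07277849]
3.1 0.050453187731396246 [ 0.21208274 -0.18331038 -0.0428235 ] [ 0.57713642 -0.22198025  0.06604826]
4.375 0.050842778840028496 [ 0.18749355  0.54970358 -2.80513729] [ 0.57631114 -0.22170475  0.23397715]
```

View pics/both1.png

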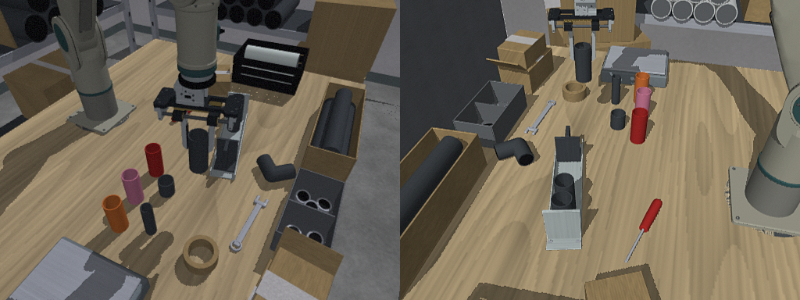

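The sleeve is held upright at (198,150) left and (583,62) right. The width is 50 mm and the load about 2–3 N, so it's the right one. Next I'll place it.

```bash
python3 - <<'E'
from h import *
from rig import ctrl, effector, solver, state, vision, job
x,y=.5485,-.0415
ctrl.movep(P(x,y,.235),OR)
ctrl.servo_line(P(x,y,.078),speed=.12)
for z in (.0745,.0725,.0710,.0700):
    ctrl.servo_line(P(x,y,z),speed=.03)
    s=state();print(z,s['tcp_pos'].round(4),s['ft_force'].round(2))
    if s['ft_force'][2]>3: break
effector.set_gripper(0.68)
s=state();print(s['clock'],s['gripper_width']*.094,s['ft_force'])
ctrl.servo_line(P(x,y,.225),speed=.12)
# to above rib
ctrl.movep(P(.5488,-.189,.20),OR)
print(state()['clock'])
for n in ("scene","side","wrist"):
    i=vision.camera_info(n)
    p,d=vision.camera(n);cv2.imwrite(f"pics/{n}2.png",p[:,:,::-1]);np.savez(f"pics/{n}2.npz",p=p,d=d,K=i["camera_matrix"],T=i["pose"])
a=cv2.hconcat([cv2.imread("pics/scene2.png")[:300,150:450],cv2.imread("pics/side2.png")[60:360,50:350]]);cv2.imwrite("pics/both2.png",a)
E
```

```text
0.0745 [0.541  0.0993 0.0746] [-0.28  0.73 -1.95]
0.0725 [0.5409 0.0993 0.0724] [-0.2   0.85 -2.13]
0.071 [0.5409 0.0993 0.0709] [-0.08 -0.38 -2.05]
0.07 [0.5411 0.0993 0.07  ] [ 0.58 -0.1  -1.5 ]
8.6167 0.06359789840809237 [-0.64494996 -0.15324256 -0.06598123]
10.7083
```

View pics/both2.png

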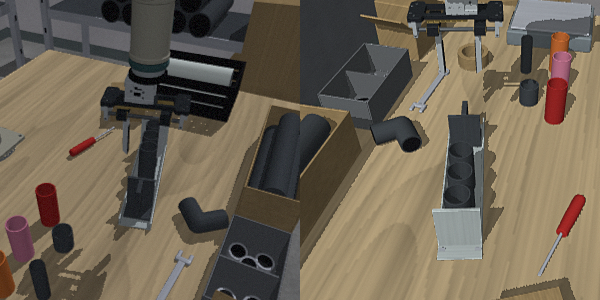

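View pics/wrist2.png

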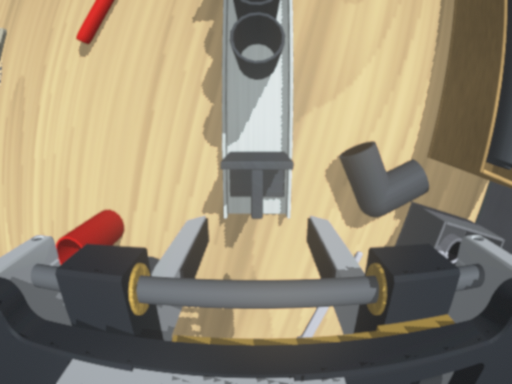

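The new sleeve stands upright third in the row: (459,153) in the side half, (258,45) in the wrist view. The rib is at (257,190). I'll check the rib prediction by projecting it into the wrist view before descending.

```bash
python3 - <<'E'
from h import *
z=np.load("pics/wrist2.npz");K,T=z['K'],z['T']
def proj(X):
    c=np.linalg.inv(T)@np.append(X,1); v=np.array([c[0],-c[1],-c[2]])
    th=np.arctan2(np.hypot(v[0],v[1]),v[2]); f=K[0,0]*th/np.hypot(v[0],v[1]); return (K[0,2]+v[0]*f,K[1,2]+v[1]*f)
for y in (-.156,-.164,-.189,-.214): print(y,np.round(proj(P(.5488,y,.1)),1))
print("new sleeve rim near/far edge",np.round(proj(P(.5485,-.0665,.114)),1),np.round(proj(P(.5485,-.0165,.114)),1))
im=cv2.imread("pics/wrist2.png")[120:240,190:330];cv2.imwrite("pics/w2c.png",cv2.resize(im,None,fx=5,fy=5,interpolation=cv2.INTER_CUBIC))
E
```

```text
-0.156 [255.8 160.6]
-0.164 [255.8 168.9]
-0.189 [255.8 194.3]
-0.214 [255.8 218.6]
new sleeve rim near/far edge [255.6  63.7] [255.8  12.2]
```

View pics/w2c.png

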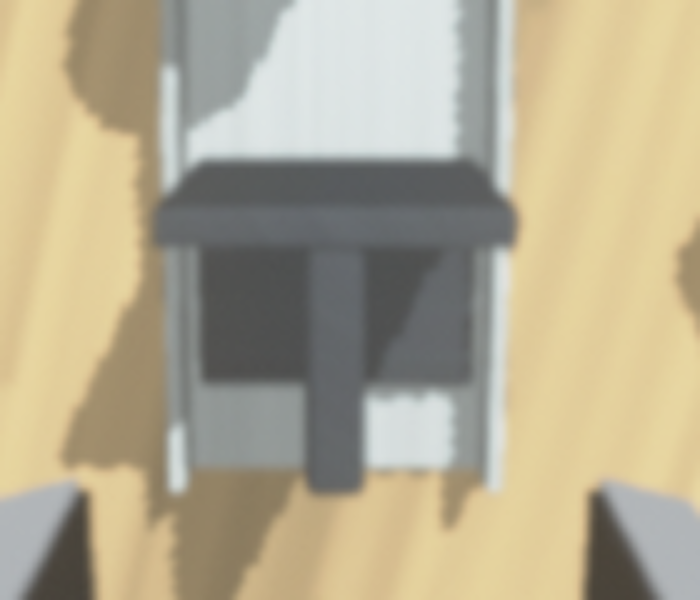

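The plate spans rows 161–169 and the rib ends at row 218, matching the prediction. I'll grip the rib and push while watching the force.

```bash
python3 - <<'E'
from h import *
from rig import ctrl, effector, solver, state, vision, job
x=.5495;z=.066
ctrl.servo_line(P(x,-.189,z),OR,speed=.12)
effector.set_gripper(0.0,force=30)
s=state();print(s['clock'],s['gripper_width']*.094,s['ft_force'].round(2),s['tcp_pos'].round(4))
x=s['tcp_pos'][:2]@NX
def f(): 
    s=state(); return s['ft_force'][:2]@AX, s['ft_force'][:2]@NX, s['tcp_pos'][:2]@AX
for y in (-.16,-.13,-.115,-.105,-.1,-.096,-.093):
    ctrl.servo_line(P(x,y,z),speed=.04); a=f();print(y,np.round(a,4))
    if a[0]<-15: break
else:
    y=-.093
    while y<-.074:
        y+=.0008
        ctrl.servo_line(P(x,y,z),speed=.01); a=f();print(round(y,4),np.round(a,4))
        if a[0]<-12: break
print(state()['clock'],state()['gripper_width']*.094)
for n in ("scene","side","wrist"):
    i=vision.camera_info(n)
    p,d=vision.camera(n);cv2.imwrite(f"pics/{n}3.png",p[:,:,::-1]);np.savez(f"pics/{n}3.npz",p=p,d=d,K=i["camera_matrix"],T=i["pose"])
a=cv2.hconcat([cv2.imread("pics/wrist3.png")[:250,130:400],cv2.imread("pics/side3.png")[120:370,130:330]]);cv2.imwrite("pics/both3.png",cv2.resize(a,None,fx=1.6,fy=1.6))
E
```

```text
12.975 0.011679650582002835 [-2.17 -0.44  1.04] [ 0.5786 -0.0433  0.0659]
-0.16 [ 2.6652 -2.4896 -0.1586]
-0.13 [ 3.0805 -1.0878 -0.1288]
-0.115 [ 2.2378 -0.1917 -0.1137]
-0.105 [ 1.1587  1.4967 -0.104 ]
-0.1 [ 0.6176  1.933  -0.0994]
-0.096 [-1.3933  2.2414 -0.0958]
-0.093 [-1.7323  2.3239 -0.0929]
-0.0922 [-2.5928  2.458  -0.0923]
-0.0914 [-1.2769  2.9842 -0.0914]
-0.0906 [-2.7312  4.3453 -0.0908]
-0.0898 [-4.8654  3.4114 -0.09  ]
-0.089 [-3.7324  4.3933 -0.0891]
-0.0882 [-4.5448  3.2156 -0.0883]
-0.0874 [-3.1648  3.8858 -0.0874]
-0.0866 [-4.0571  3.5933 -0.0866]
-0.0858 [-3.6044  4.7087 -0.0858]
-0.085 [-3.4013  3.8506 -0.085 ]
-0.0842 [-3.9241  3.1646 -0.0846]
-0.0834 [-4.2673  3.4105 -0.084 ]
-0.0826 [-4.3802  4.1668 -0.0832]
-0.0818 [-4.5675  3.5478 -0.0824]
-0.081 [-6.4612  3.4523 -0.0823]
-0.0802 [-7.0229  3.8813 -0.0823]
-0.0794 [-8.8576  3.3543 -0.0822]
-0.0786 [-10.2055   3.4692  -0.0821]
-0.0778 [-11.5516   4.8464  -0.0821]
-0.077 [-13.6737   3.9292  -0.0821]
21.45 0.011794576471016845
```

View pics/both3.png

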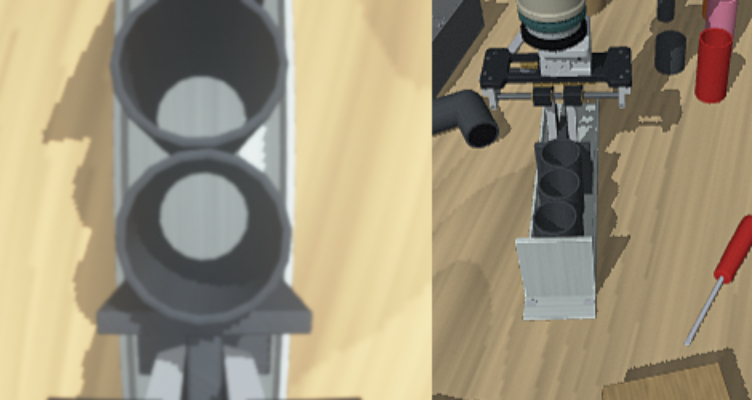

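The push stalled cleanly at y' = -0.082 (expected -0.083) while the force rose. All three sleeves are upright in contact, with the plate against the new one. I'll ease off, release, retreat and check.

```bash
python3 - <<'E'
from h import *
from rig import ctrl, effector, solver, state, vision, job
s=state();x=s['tcp_pos'][:2]@NX;z=.066
ctrl.servo_line(P(x,-.0808,z),speed=.01)
s=state();print((s['ft_force'][:2]@AX),s['tcp_pos'][:2]@AX)
effector.set_gripper(0.5)
s=state();print(s['gripper_width'],s['ft_force'].round(2))
ctrl.servo_line(P(x,-.0808,.20),speed=.12)
ctrl.movep(P(.5488,-.16,.26),OR)
print(state()['clock'])
for n in ("scene","side","wrist"):
    i=vision.camera_info(n)
    p,d=vision.camera(n);cv2.imwrite(f"pics/{n}4.png",p[:,:,::-1]);np.savez(f"pics/{n}4.npz",p=p,d=d,K=i["camera_matrix"],T=i["pose"])
a=cv2.hconcat([cv2.imread("pics/wrist4.png")[:250,130:400],cv2.imread("pics/side4.png")[120:370,130:330]]);cv2.imwrite("pics/both4.png",cv2.resize(a,None,fx=1.6,fy=1.6))
for n in ("scene","side"):
    w,p=cloud(n,f"pics/{n}4.npz"); dk=p.max(2)<90
    X=w[...,:2]@NX;Y=w[...,:2]@AX;Z=w[...,2]
    m=dk&(Z>.096)&(Z<.103)&(abs(X-.549)<.035)&(abs(X-.549)>.027)&(Y<-.03)&(Y>-.1)
    r=dk&(Z>.111)&(Z<.118)&(abs(X-.549)<.035)&(Y<.11)
    print(n,"plate y'",m.sum(),np.percentile(Y[m],[3,97]).round(4) if m.any() else 0,"rims y' z",r.sum(),np.percentile(Y[r],[1,99]).round(4),np.percentile(Z[r],98).round(4))
E
```

```text
-4.767256017471088 -0.08208844962979851
0.49878034289921763 [-0.42  1.13  0.38]
24.6
scene plate y' 16 [-0.0602 -0.0511] rims y' z 130 [-0.0526  0.0959] 0.1147
side plate y' 28 [-0.056  -0.0479] rims y' z 358 [-0.0471  0.1005] 0.1153
```

View pics/both4.png

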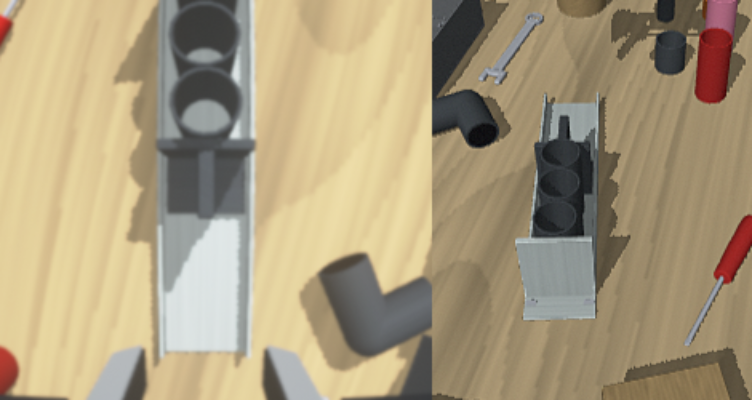

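The row stands upright (rims at 0.115 m) and spans about 150 mm from wall to plate. The plate touches the third sleeve and the gripper is clear, so I'm handing it in.

```bash
python3 -c "
from rig import job,state
job.job_done();print(state()['clock'])"
```

```text
the job is handed in; nothing more can be done
the job is handed in; nothing more can be done
```

The job is done and handed in. The matching sleeve (50 mm wide, 110 mm high) stands upright as third in the row, and the stop holds all three against the wall.

- **Placing:** I set the sleeve about 7 mm from its neighbour, then pinched the stop's rib and slid the stop up. It stalled within about 1 mm of where I expected. The push force rose to about 14 N, and I eased it to about 5 N before letting go.
- **Final checks:** After I released, the pictures show three upright sleeves with rims at about 0.115 m. The row measures about 148–150 mm, so the plate is touching the third sleeve. The gripper was clear of everything, and the clock read about 25 s shortly before I handed in.
- **Disagreement:** The two fixed cameras differ by 3–5 mm along the tray, a little more than the stated 2 mm calibration would explain. For placing and pushing I used averages of the two. In the final check each camera on its own showed the row snug to within about 2 mm.

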